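# Load the unscrewed stud into the dial of the screwing station

## Robot

A 6-joint arm with a two-finger parallel gripper is mounted at the origin on a cart in front of the work surface, level with it; the furniture and walls round the work are solid. World frame = base frame: x ahead of the robot, y to its left, z up, the work surface at z = 0. Lengths are in mm, angles in rad, forces in N, time in s.
With the tool pointing down it reaches from about 350 to 775 mm from the base axis. Payload 7.3 kg.
Tool frame: the origin (TCP) lies at the centre of the arm's flange, where the gripper is bolted on; the fingertips stand 178 mm ahead of it and the grasp point (between the pads) lies 159 mm ahead of it; z points along the fingers, y is the line along which they close (so a half turn about z gives the same grasp; the last joint's range is limited). The gripper opens to 92 mm and grips with 3 to 60 N. Pads are 19 mm wide; open, the fingers measure 130 mm over their backs; the gripper's body (75 mm by 190 mm) begins 47 mm behind the grasp point.
Start: joints at [0.969, 0.342, 1.524, -0, 1.275, -0.146], TCP at [231.075, 471.415, 404.741] pointing down, gripper open.
Joint ranges: [-2.53, 2.53], [-0.77, 2.02], [0.04, 2.7], [-1, 4.14], [0.28, 2.66], [-3.11, 3.11]. Speed limits (rad/s): [2.57, 2.57, 3.14, 3.14, 3.14, 3.14].

## Interface

Orientations are given as [roll, pitch, yaw] about the fixed x, y, z axes, in that order (R = Rz(yaw) Ry(pitch) Rx(roll)).
In Python, from plant import * gives the robot as it stands. The module is installed in compiled form; this text tells all that it offers.
- The arm moves only by the shell command python3 -m inch 'ROWS'. ROWS is JSON, a list of rows, each a list of 5 numbers: the shift along the tool's x, y, z in m, then the turn about the tool's z in rad, then the opening, from 0 (shut) to 1 (fully open). In form: [[tx, ty, tz, spin, claw], ...]. A call has 1 to 8 rows; each row is the pose to reach, as a shift and turn from the pose commanded when the call began, along the tool's axes at that moment; what a row does not reach only later rows make up. A row lasts 1/12 s, in which the tool goes at most 41.7 mm and 7.16 degrees, less where a joint would pass 70% of its speed; a pose out of reach is approached as far as the arm can. A call with a gripper value outside its range is refused whole. The fingers move at their own pace and stop on an object; the grip force is fixed at half the most. Time passes only in rows, so rows that repeat a pose let the fingers close. It gives the time, the measured TCP pose, the force, the opening and the grip force at its end, in the units of the state.
- get_obs(): the state, without advancing time (a new reading comes with each control period).
- capture(name): name is "scene" or "side" or "wrist"; returns a dict with "color" (400x640x3 uint8, red, green, blue), "intrinsics" (3x3 intrinsics, pixels), "distortion" ([k1, k2, p1, p2, k3] as OpenCV has them; the pictures are not rectified), "pose" (4x4, takes a point from camera to world coordinates). Camera axes: x right, y down, z forward; pixel columns grow to the right and rows downward; lengths in mm; the calibration is good to about 2 mm. A picture is of the moment at which its call begins. There is no depth.
- close_job(): hands the job in; it is judged then, once.
Trained networks look in a picture, given as the dict that the camera call returned (one of the last four; its "shot" number tells which), for a name from the list of things; names that differ only in an ending like _2 or _b are one class to them, and where a whole thing is asked for, a point or a joint stands for the part that bears it (a point fixed in the world has none). Each returns a list of dicts, best first, with "conf" (0 to 1); they miss things now and then, are a little off and sometimes report something else, mostly with a low value. They report only what shows in the picture. A call takes as long as a camera call.
- look_for(picture, target): "rect" ([centre column, centre row, width, height] in pixels, round what is visible of it).
- trace(picture, target): "pixels" (400x640 bool, what is visible of it) and "rect" ([centre column, centre row, width, height] in pixels, round what is visible of it).
- tip_of(picture, target): "centre" ([column, row] in pixels: a listed point, or the origin of a listed thing).
The state is a dict: "time": time; "joint_positions": joint angles; "dq": joint speeds; "tau": joint torques, N m; "tool_pos": TCP position; "tcp_rot": TCP orientation; "contact_force": force on the tool from outside, world axes, zero at the start; "moment": the same for the moment, N m; "grip_width": finger opening in mm; "finger_force": force on a finger pad.
Only numpy, scipy, OpenCV 4.12 (cv2) and the standard library are available. Lean on these libraries where they do the work, as an engineer would, in place of code of your own. Each camera call takes 0.05 s, during which the arm holds its last target. There are 200 camera calls.

## Task

Two road studs wait in the guides left and right of the turning dial; one of them still has its six cover screws standing up, the other is screwed shut. Swing the dial by its upright handle until its empty nest faces the stud with the standing screws, then slide that stud along its guide, without lifting it, fully home in the nest. Leave the finished stud where it stands in its guide.

Things in the scene. Friction and masses are not known exactly. Their poses are not given: they have to be found in the camera images.
- loader: the fixed loading fixture, about 270 x 640 mm. Origin on the table under the dial's turning axis; x points away from the robot at yaw 0, z up. One straight guide runs along its +y side and one along its -y side, each on the line x = 0: a flat deck (top 23 mm above the table) from 138 to 320 mm off the axis, between two black rails 122 mm apart and 17 mm high above the deck
- dial (a joint): angle of the round aluminium dial (diameter 268 mm, top 22 mm above the table), rad, counter-clockwise from above; 0: empty nest along the loader's -x (to the robot); +1.57 (end stop): it faces the -y guide; -1.57 (end stop): the +y guide. Stiff: stays where left. Its two other nests hold studs fixed to it, 80 mm above the table with their standing screws
- nest (a point): centre of the dial's empty nest, on the dial's top 78 mm from its axis. The nest is a half-round black wall, inner radius 57 mm, 17 mm high, open outwards; a stud is home when it touches the back of the wall
- handle (a point): top of the dial's upright black handle, 135 mm above the table, 95 mm from the dial's axis, on the far side of it from the empty nest; round, 25 mm across over the upper 70 mm
- stud_screws_up: round road stud with its six cover screws standing up 8 to 10 mm round the rim, diameter 108 mm, body 47 mm high, 0.48 kg; in one of the two guides, on the deck. Origin: centre of its underside, z up
- stud_screwed_shut: the same kind of stud with all screws down flush, in the other guide. Origin: centre of its underside, z up

How it is judged (in metres and radians):
At the end, for the whole second after the job is handed in: The stud with the standing screws lies flat and at rest on the dial, its centre within 8 mm of the centre of the nest; the finished stud is within 20 mm of where it stood (horizontal distance between stud_screws_up and nest below 0.008 m and height (world z) of stud_screws_up between 0.018 and 0.026 m and angle between stud_screws_up's own z axis and vertical below 0.06 rad and linear speed of stud_screws_up below 0.01 m/s and distance of stud_screwed_shut from where it was at the start of the episode below 0.02 m); the robot touches nothing.
It fails at once if the stud with the standing screws is lifted more than 20 mm off the guide (height (world z) of stud_screws_up above 0.043 m).
It fails at once if the finished stud is moved by more than 30 mm (distance of stud_screwed_shut from where it was at the start of the episode above 0.03 m).
It also fails if it takes over 58 s, if anything falls off the work surface, if the arm or the gripper's body presses on something with over 40 N, if the wrist force passes 120 N, or if a joint passes its speed limit or range.

## Working session

There is one attempt and no reset: what is moved stays moved. The work goes in short steps, Python scripts to look and compute and a shell command to move; the robot and the scene stay as the last step left them, time stands still between calls to the robot, and variables do not carry over. Pictures are saved under pics/ and viewed, at most 10 in all, crops included, and the job is handed in when it is done.

```bash
mkdir -p pics; cat > h.py <<'E'
from plant import *
import numpy as np, cv2
def ray(c,px,z):
    K=np.array(c["intrinsics"],float);d=np.array(c["distortion"],float)
    u=cv2.undistortPoints(np.array([[px]],float),K,d)[0,0]
    P=np.array(c["pose"]);o=P[:3,3];r=P[:3,:3]@np.array([u[0],u[1],1.])
    return (o+r*(z-o[2])/r[2])
def save(c,n): cv2.imwrite("pics/"+n,c["color"][:,:,::-1])
E
python3 - <<'E'
from h import *
np.set_printoptions(precision=1,suppress=True)
o=get_obs();print({k:np.round(v,3) for k,v in o.items()})
zs=dict(loader=0,dial=0,nest=22,handle=135,stud_screws_up=23,stud_screwed_shut=23)
ims=[]
for n in ["scene","side","wrist"]:
    c=capture(n);ims.append(c["color"]);print(n,np.array(c["pose"])[:3,3])
    for t,z in zs.items():
        for r in tip_of(c,t)[:3]: print(n,t,round(r["conf"],2),np.array(r["centre"]),ray(c,r["centre"],z))
save({"color":np.vstack(ims[:2])[:, :]},"a.png")
im=cv2.resize(np.vstack(ims[:2]),(480,600));save({"color":im},"a.png")
E
```

```text
{'time': np.float64(0.0), 'joint_positions': array([ 1. ,  0.3,  1.5, -0. ,  1.3, -0.1]), 'dq': array([ 0.,  0., -0.,  0., -0.,  0.]), 'tau': array([  0. , -43.1, -24.4,   0.1,   0.1,  -0. ]), 'tool_pos': array([231. , 471.3, 404. ]), 'tcp_rot': array([-3.1, -0. ,  2.7]), 'contact_force': array([-1.3, -0.6,  0.3]), 'moment': array([-0.,  0.,  0.]), 'finger_force': np.float64(0.0), 'grip_width': np.float64(91.9)}
scene [ 286.  -614.3  497.2]
scene loader 0.89 [304.4 244.5] [596.1  43.7   0. ]Traceback (most recent call last):
  File "<stdin>", line 9, in <module>
ValueError: it knows: handle, loader, nest, stud_screwed_shut, stud_screws_up
```

```bash
python3 - <<'E'
from h import *
np.set_printoptions(precision=1,suppress=True)
print(get_obs()["tcp_rot"]*100)
zs=dict(loader=0,nest=22,handle=135,stud_screws_up=23,stud_screwed_shut=23)
ims=[]
for n in ["scene","side","wrist"]:
    c=capture(n);ims.append(c["color"]);print(n,np.array(c["pose"])[:3,3])
    for t,z in zs.items():
        for r in tip_of(c,t)[:3]: print(n,t,round(r["conf"],2),np.array(r["centre"]),ray(c,r["centre"],z))
im=cv2.resize(np.vstack(ims[:2]),(480,600));save({"color":im},"a.png")
E
```

```text
[-314.    -0.   268.6]
scene [ 286.  -614.3  497.2]
scene loader 0.58 [303.4 244.2] [594.6  45.7   0. ]
scene nest 0.82 [291.9 259.4] [538.2 -22.4  22. ]
scene handle 0.94 [322.8 170.2] [671.8 113.6 135. ]
scene stud_screws_up 0.67 [263.4 192.5] [584.2 271.8  23. ]
scene stud_screwed_shut 0.7 [372.3 293.9] [ 626.4 -174.9   23. ]
side [ 138.3 -950.9  614. ]
side loader 0.83 [308.3 245.3] [592.8  30.5   0. ]
side loader 0.46 [328.1 178.8] [822.4 389.6   0. ]
side nest 0.86 [296.1 254. ] [535.2 -30.1  22. ]
side handle 0.91 [326.6 178.8] [668.6  96.2 135. ]
side stud_screwed_shut 0.82 [364.8 281.9] [ 620.5 -189.1   23. ]
wrist [165.3 504.  383.5]
```

View pics/a.png

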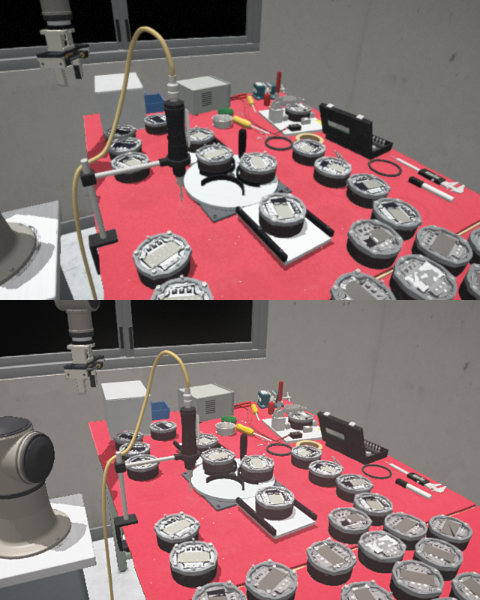

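The scene camera shows the dial at about (310,245) full-res. The near (-y) guide holds a stud at (375,285). A screwdriver on a stand hangs near (235,180) and is an obstacle, so I'll look closer.

```bash
python3 - <<'E'
from h import *
ims=[]
c=capture("scene");a=c["color"][40:380,80:460]
d=capture("side");b=d["color"][40:380,80:460]
save({"color":cv2.resize(np.hstack([a,b]),(800,358))},"x.png")
A=cv2.resize(a,None,fx=1.05,fy=1.05);w=capture("wrist")["color"]
v=np.zeros((600,800,3),np.uint8)
v[:300,:400]=cv2.resize(c["color"][60:300,80:400],(400,300));v[:300,400:]=cv2.resize(d["color"][60:300,80:400],(400,300))
v[300:,:480]=cv2.resize(w,(480,300));save({"color":v},"b.png")
E
```

```text
(no output)
```

View pics/b.png

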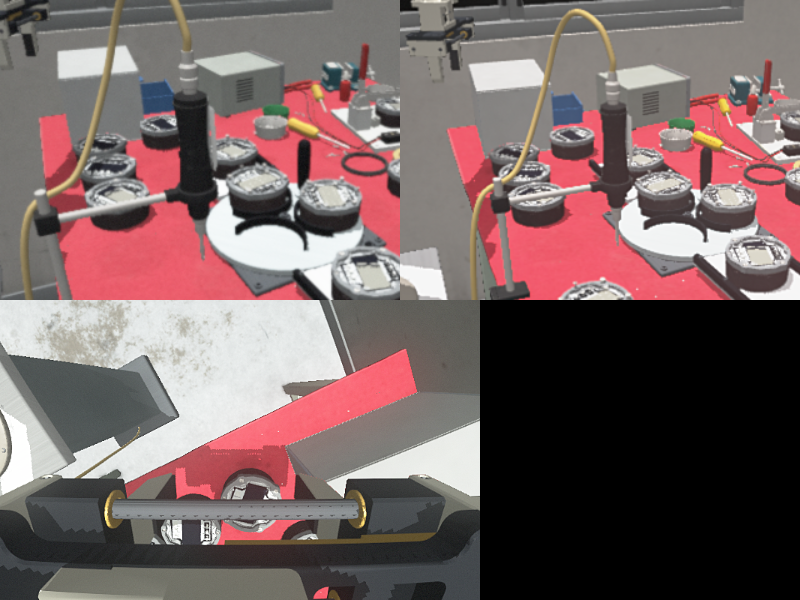

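```bash
python3 - <<'E'
from h import *
np.set_printoptions(precision=0,suppress=True)
c=capture("scene");d=capture("side")
def tri(p,q):
    a0=ray(c,p,0);a1=ray(c,p,300);b0=ray(d,q,0);b1=ray(d,q,300)
    u=a1-a0;v=b1-b0
    s=np.linalg.lstsq(np.c_[u,-v],b0-a0,rcond=None)[0]
    return (a0+u*s[0]+b0+v*s[1])/2, np.linalg.norm(a0+u*s[0]-b0-v*s[1])
for n,p,q in [("tip",(243.2,266.4),(254.4,254.4)),("top",(231.2,136),(250.4,141.6)),("collar",(236.8,216),(254.4,209.6)),("clamp",(116,237.6),(158.4,222.4)),("cabletop",(197,37),(220,69.6)),("handle",(322.8,170.2),(326.6,178.8))]: print(n,*tri(p,q))
E
```

```text
tip [436. -37.  47.] 0.4367212227615715
top [424. -70. 308.] 3.7148360599724493
collar [425. -72. 172.] 5.221939493178423
clamp [245. -45. 164.] 0.4706292858256684
cabletop [411.  60. 423.] 9.957833292018735
handle [781. 319.  33.] 0.7529389826407624
```

```bash
cat >> h.py <<'E'
def to(x,y,z,yaw=None):
    o=get_obs();p=np.array(o["tool_pos"]);w=o["tcp_rot"][2];d=np.array([x,y,z])-p
    R=cv2.Rodrigues(np.array([0,0,w]))[0]@np.diag([1,-1,-1]);t=R.T@d/1000
    s=0 if yaw is None else -(((yaw-w)+np.pi)%(2*np.pi)-np.pi)
    print("to",np.round(t,4),"spin",round(s,3),"len",np.linalg.norm(t).round(3),"t",o["time"])
def tips(n,zs,img=None):
    c=capture(n)
    for t,z in zs.items():
        for r in tip_of(c,t)[:2]: print(n,t,round(r["conf"],2),np.round(r["centre"]),np.round(ray(c,r["centre"],z),1))
    if img: save(c,img)
    return c
Z=dict(nest=22,handle=135,stud_screws_up=23,stud_screwed_shut=23,loader=0)
E
python3 -m inch '[[0,0,-0.03,0.12,1],[-0.04,-0.013,-0.045,0.25,1],[-0.08,-0.026,-0.045,0.37,1],[-0.12,-0.04,-0.045,0.5,1],[-0.16,-0.053,-0.045,0.62,1],[-0.2,-0.066,-0.045,0.75,1],[-0.24,-0.08,-0.045,0.87,1],[-0.28,-0.09,-0.045,0.99,1]]'
python3 - <<'E'
from h import *
c=tips("wrist",Z,"c.png");print(np.round(c["pose"],2),c["intrinsics"][0][0],get_obs()["joint_positions"])
E
```

```text
time: 1.92
tool_pos: [439.9, 268.7, 450.0]
tcp_rot: [3.141, -0.0, 1.69]
contact_force: [1.6, 0.9, -0.1]
grip_width: 92.0
finger_force: 0.0
wrist stud_screws_up 0.81 [411. 192.] [580.7 257.3  23. ]
[[ 9.9000e-01  1.1000e-01  3.0000e-02  4.3145e+02]
 [ 1.2000e-01 -9.6000e-01 -2.7000e-01  3.4202e+02]
 [ 0.0000e+00  2.7000e-01 -9.6000e-01  4.2878e+02]
 [ 0.0000e+00  0.0000e+00  0.0000e+00  1.0000e+00]] 297.8880165873132 [4.04900349e-01 2.92703239e-01 1.46931123e+00 4.76782724e-04
 1.37988013e+00 2.78174352e-01]
```

View pics/c.png

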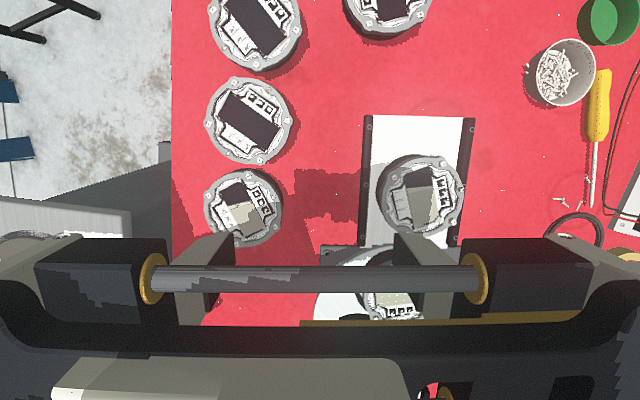

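The wrist view shows the +y guide (deck corners about (371,116), (468,118)) holding a stud at (411,192). The network calls it the screws-up one. No clutter stands right behind the guide.

```bash
python3 - <<'E'
from h import *
c=capture("wrist")
for z,ps in [(40,[(362,116),(372,116),(463,118),(475,118),(357,246),(460,247)]),(23,[(370,116),(467,119)])]:
    for p in ps: print(p,z,np.round(ray(c,p,z),1))
for r in trace(c,"stud_screws_up")[:1]: print(r["rect"],r["conf"])
v=cv2.resize(c["color"][100:260,340:500],(600,600),interpolation=cv2.INTER_CUBIC);save({"color":v},"d.png")
E
```

```text
(362, 116) 40 [490.2 353.   40. ]
(372, 116) 40 [502.7 354.7  40. ]
(463, 118) 40 [619.1 368.3  40. ]
(475, 118) 40 [634.7 370.5  40. ]
(357, 246) 40 [513.3 176.7  40. ]
(460, 247) 40 [661.4 193.2  40. ]
(370, 116) 23 [503.3 354.8  23. ]
(467, 119) 23 [633.2 368.8  23. ]
[420.9, 196.9, 88.4, 82.1] 0.88
```

View pics/d.png

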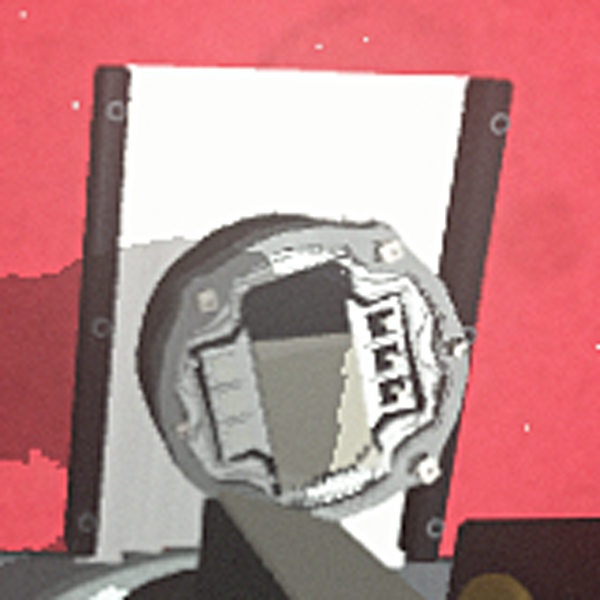

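The crop shows rim screws protruding, clearest at the right near (460,345), so this is the screws-up stud. The rail edges are sharp, so I'll compute the guide frame from them.

```bash
python3 - <<'E'
from h import *
c=capture("wrist")
f=lambda u,v:ray(c,(340+u*160/600,100+v*160/600),40)[:2]
lo,li,ro,ri=[f(95,67),f(66,553)],[f(128,68),f(97,555)],[f(512,82),f(437,560)],[f(470,77),f(403,560)]
for n,e in zip(("lo","li","ri","ro"),(lo,li,ri,ro)): d=e[0]-e[1];print(n,np.round(e,1),np.linalg.norm(d).round(1),np.degrees(np.arctan2(-d[0],d[1])).round(1))
mo=(lo[0]+li[0]+ri[0]+ro[0])/4;mi=(lo[1]+li[1]+ri[1]+ro[1])/4
print(mo,mi,np.linalg.norm(li[0]-ri[0]),np.linalg.norm(lo[0]-ro[0]))
for yaw in (.1,.115,.13,.145):
    u=np.array([-np.sin(yaw),np.cos(yaw)]);print(yaw,"axis from out",mo-320*u,"from in",mi-138*u)
s=np.array([580.7,257.3]);print((s-mo)@u)
E
```

```text
lo [[494.5 351.8]
 [514.5 175. ]] 178.0 6.5
li [[505.7 353. ]
 [526.4 175.7]] 178.6 6.7
ri [[622.8 366.3]
 [644.1 188. ]] 179.6 6.8
ro [[637.9 366.8]
 [657.4 189.6]] 178.3 6.3
[565.20941775 359.48251482] [585.60552325 182.05797467] 117.88841845461685 144.1122519109765
0.1 axis from out [597.15611107  41.08118193] from in [599.38253475  44.74739987]
0.115 axis from out [601.92835803  41.59618384] from in [601.44056625  44.96949444]
0.13 axis from out [606.69234339  42.18270883] from in [603.49503493  45.22243334]
0.145 axis from out [611.44699526  42.84062494] from in [605.54547855  45.50615966]
-103.34847375951628
```

```bash
python3 - <<'E'
from h import *
to(671,108,420,3.89)
E
```

```text
to [-0.1919  0.2101  0.0299] spin -2.192 len 0.286 t 2.3667
```

```bash
python3 -m inch '[[-0.024,0.026,0,-0.12,1],[-0.048,0.052,0,-0.25,1],[-0.072,0.079,0.01,-0.37,1],[-0.096,0.105,0.02,-0.5,1],[-0.12,0.131,0.03,-0.62,1],[-0.144,0.157,0.03,-0.75,1],[-0.168,0.184,0.03,-0.87,1],[-0.192,0.21,0.03,-1.0,1]]' >/dev/null
python3 -m inch '[[0,0,0,-0.12,1],[0,0,0,-0.25,1],[0,0,0,-0.37,1],[0,0,0,-0.5,1],[0,0,0,-0.62,1],[0,0,0,-0.75,1],[0,0,0,-0.87,1],[0,0,0,-1.0,1]]'
python3 -m inch '[[0,0,0,-0.1,1],[0,0,0,-0.2,1],[0,0,0,-0.2,1]]' >/dev/null
python3 - <<'E'
from h import *
c=tips("wrist",Z,"e.png");print(np.round(c["pose"],2)[:3]);to(671,108,270,3.89)
tips("scene",Z);tips("side",Z)
E
```

```text
time: 3.7
tool_pos: [671.1, 107.7, 419.7]
tcp_rot: [3.141, -0.0, -2.589]
contact_force: [0.6, -0.0, 0.0]
grip_width: 92.0
finger_force: 0.0
wrist nest 0.63 [310.  28.] [548.4 -11.3  22. ]
wrist handle 0.6 [315. 197.] [669.3 108.  135. ]
wrist stud_screws_up 0.86 [440. 202.] [582.1 255.4  23. ]
wrist loader 0.63 [313. 100.] [603.8  44.1   0. ]
[[-6.800e-01  7.000e-01  2.000e-01  6.175e+02]
 [ 7.300e-01  6.600e-01  1.900e-01  5.784e+01]
 [ 0.000e+00  2.700e-01 -9.600e-01  3.985e+02]]
to [-0.0007  0.0013  0.1497] spin -0.005 len 0.15 t 4.25
scene nest 0.62 [291. 259.] [537.1 -20.1  22. ]
scene handle 0.65 [323. 172.] [666.6 104.  135. ]
scene stud_screws_up 0.76 [264. 194.] [581.1 260.8  23. ]
scene stud_screwed_shut 0.68 [375. 294.] [ 631.2 -176.2   23. ]
scene loader 0.64 [306. 244.] [598.7  42.6  -0. ]
side nest 0.63 [298. 248.] [549.7  -6.5  22. ]
side handle 0.23 [310. 246.] [ 494.5 -190.4  135. ]
side stud_screws_up 0.83 [269. 202.] [575.4 250.8  23. ]
side stud_screwed_shut 0.59 [363. 281.] [ 618.  -186.1   23. ]
```

View pics/e.png

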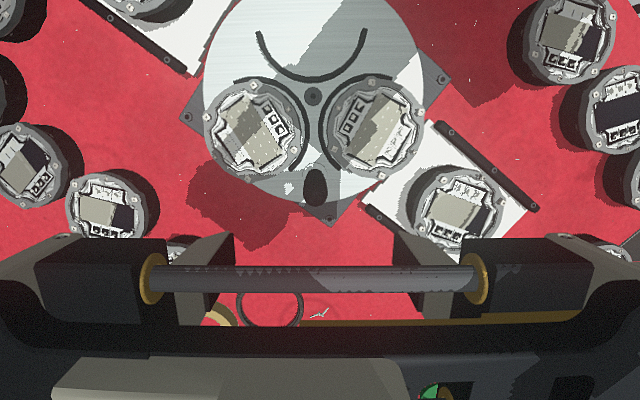

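Wrist view: hub at (313,96), handle top at (315,190) right under the tool, empty nest at (310,30). All of these agree with the estimates, so I'll descend and check the arm's clearance to the driver cable.

```bash
python3 -m inch '[[0,0,0.03,0,1],[0,0,0.06,0,1],[0,0,0.09,0,1],[0,0,0.12,0,1],[0,0,0.15,0,1],[0,0,0.15,0,1]]'
python3 - <<'E'
from h import *
c=capture("scene");d=capture("side")
v=np.hstack([c["color"][:300,60:460],d["color"][:300,60:460]]);save({"color":v},"f.png")
E
```

```text
time: 5.35
tool_pos: [669.6, 106.2, 262.8]
tcp_rot: [3.134, -0.009, -2.398]
contact_force: [-1.9, -0.4, -1.5]
grip_width: 91.8
finger_force: 0.0
```

View pics/f.png

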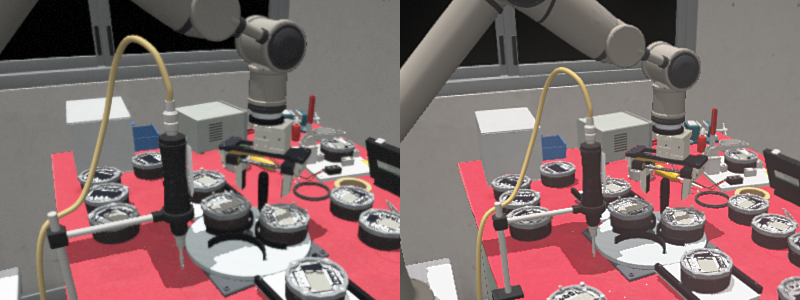

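The arm passes well above and behind the cable (peak at (125,38) in the left half), and the handle (262,185) is between the fingers. Closing.

```bash
python3 -m inch '[[0,0,-0.005,0,0.6],[0,0,-0.005,0,0.3],[0,0,-0.005,0,0.1],[0,0,-0.005,0,0.1],[0,0,-0.005,0,0.1],[0,0,-0.005,0,0.1],[0,0,-0.005,0,0.1],[0,0,-0.005,0,0.1]]'
python3 - <<'E'
from h import *
o=get_obs();p=o["tool_pos"];w=o["tcp_rot"][2]
ax=np.array([603,43.5]);r=p[:2]-ax;print(p,w,np.linalg.norm(r),np.degrees(np.arctan2(r[1],r[0])))
E
```

```text
time: 6.12
tool_pos: [671.4, 106.3, 274.7]
tcp_rot: [3.141, -0.0, -2.397]
contact_force: [-0.6, -0.4, 0.2]
grip_width: 43.3
finger_force: 0.0
[671.3909744  106.28155861 274.69476067] -2.3974085070725883 92.83775891544337 42.551315492822724
```

```bash
python3 -m inch '[[0,0,0,0,0.1],[0,0,0,0,0.1],[0,0,0,0,0.1],[0,0,0,0,0.1],[0,0,0,0,0.1],[0,0,0,0,0.1]]'
cat > arc.py <<'E'
from h import *
import sys
o=get_obs();p=np.array(o["tool_pos"]);w=o["tcp_rot"][2];ax=np.array([603.,43.5])
r=p[:2]-ax;a0=np.arctan2(r[1],r[0]);R=np.linalg.norm(r)
print("R",R,"ang",np.degrees(a0),"grip",o["grip_width"],o["finger_force"],"F",np.round(o["contact_force"],1))
C=cv2.Rodrigues(np.array([0,0,w]))[0]@np.diag([1,-1,-1])
st=float(sys.argv[1]) if len(sys.argv)>1 else 7
end=np.radians(-90+6.6)
for k in range(1,9):
    a=max(a0-np.radians(st)*k,end);q=ax+95*np.array([np.cos(a),np.sin(a)]);d=C.T@np.r_[q-p[:2],0]/1000
    print(k,np.round(d[:2],4),"spin",round(a0-a,3))
E
python3 arc.py
```

```text
time: 6.62
tool_pos: [671.2, 106.8, 274.6]
tcp_rot: [3.14, 0.0, -2.397]
contact_force: [-2.4, 5.5, 0.7]
grip_width: 23.2
finger_force: 30.0
R 93.0233636868905 ang 42.883016218210926 grip 23.243482166700204 29.99215191230178 F [-2.4  5.5  0.7]
1 [-0.0013 -0.0116] spin 0.122
2 [ 0.0008 -0.023 ] spin 0.244
3 [ 0.0042 -0.0341] spin 0.367
4 [ 0.009  -0.0446] spin 0.489
5 [ 0.015  -0.0546] spin 0.611
6 [ 0.0222 -0.0637] spin 0.733
7 [ 0.0304 -0.0718] spin 0.855
8 [ 0.0396 -0.0789] spin 0.977
```

```bash
python3 -m inch '[[-0.001,-0.0116,0,0.12,0.1],[0.001,-0.023,0,0.245,0.1],[0.004,-0.034,0,0.367,0.1],[0.009,-0.0446,0,0.489,0.1],[0.015,-0.0546,0,0.611,0.1],[0.022,-0.0637,0,0.733,0.1],[0.03,-0.0718,0,0.855,0.1],[0.0395,-0.0789,0,0.977,0.1]]'
python3 arc.py
python3 - <<'E'
from h import *
c=tips("scene",dict(nest=22))
d=capture("side")
v=np.hstack([c["color"][:300,60:460],d["color"][:300,60:460]]);save({"color":v},"g.png")
E
```

```text
time: 7.28
tool_pos: [695.4, 21.2, 274.6]
tcp_rot: [-3.141, -0.002, 2.904]
contact_force: [-5.1, 3.0, 1.8]
grip_width: 22.9
finger_force: 30.0
R 95.04519714349578 ang -13.597419613873397 grip 22.941674320995325 30.010900609195232 F [-5.1  3.   1.8]
1 [ 0.0007 -0.0116] spin 0.122
2 [ 0.0029 -0.023 ] spin 0.244
3 [ 0.0063 -0.034 ] spin 0.367
4 [ 0.0111 -0.0446] spin 0.489
5 [ 0.0172 -0.0545] spin 0.611
6 [ 0.0244 -0.0636] spin 0.733
7 [ 0.0327 -0.0717] spin 0.855
8 [ 0.0419 -0.0788] spin 0.977
scene nest 0.88 [271. 243.] [520.8  48.8  22. ]
```

View pics/g.png

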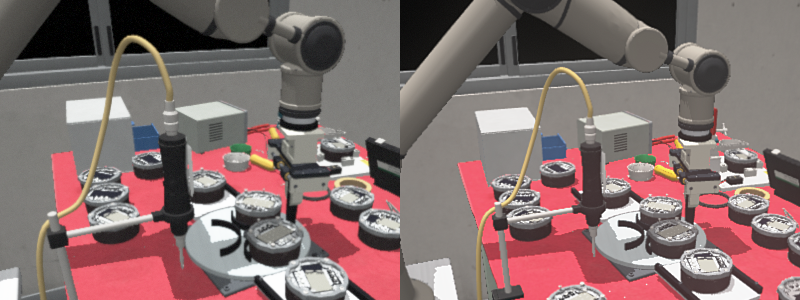

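The dial follows the grip and the nest now faces the robot at (225,240). The forearm stays clear of the cable. Continuing.

```bash
python3 -m inch '[[0.0007,-0.0116,0,0.122,0.1],[0.003,-0.023,0,0.244,0.1],[0.0063,-0.034,0,0.367,0.1],[0.0111,-0.0446,0,0.489,0.1],[0.0172,-0.0545,0,0.611,0.1],[0.0244,-0.0636,0,0.733,0.1],[0.0327,-0.0717,0,0.855,0.1],[0.0327,-0.0717,0,0.855,0.1]]'
python3 arc.py
python3 - <<'E'
from h import *
c=tips("scene",dict(nest=22,handle=135))
E
```

```text
time: 8.1
tool_pos: [646.4, -43.1, 274.6]
tcp_rot: [-3.14, 0.002, 2.047]
contact_force: [0.2, -4.9, -4.0]
grip_width: 22.9
finger_force: 30.0
R 96.90831964049536 ang -63.37921076846642 grip 22.915080112180263 29.9722146615386 F [ 0.2 -4.9 -4. ]
1 [ 0.0027 -0.0115] spin 0.122
2 [ 0.005  -0.0229] spin 0.244
3 [ 0.008  -0.0324] spin 0.349
4 [ 0.008  -0.0324] spin 0.349
5 [ 0.008  -0.0324] spin 0.349
6 [ 0.008  -0.0324] spin 0.349
7 [ 0.008  -0.0324] spin 0.349
8 [ 0.008  -0.0324] spin 0.349
scene handle 0.62 [306. 243.] [ 516.  -133.4  135. ]
```

```bash
python3 -m inch '[[0.0027,-0.0115,0,0.122,0.1],[0.005,-0.0229,0,0.244,0.1],[0.0075,-0.031,0,0.33,0.1],[0.0085,-0.0345,0,0.349,0.1],[0.0085,-0.0365,0,0.349,0.1],[0.0085,-0.0365,0,0.349,0.1]]'
python3 arc.py|head -1
python3 - <<'E'
from h import *
c=tips("wrist",Z,"k.png")
E
```

```text
time: 8.75
tool_pos: [612.2, -52.7, 274.7]
tcp_rot: [3.138, 0.005, 1.704]
contact_force: [5.7, -9.8, -6.8]
grip_width: 22.9
finger_force: 29.9
R 96.61134346951145 ang -84.55277205498705 grip 22.87913683508561 29.917029663920403 F [ 5.7 -9.8 -6.8]
wrist handle 0.69 [316. 281.] [613.8 -50.5 135. ]
wrist loader 0.9 [314.  92.] [601.8  38.7  -0. ]
```

View pics/k.png

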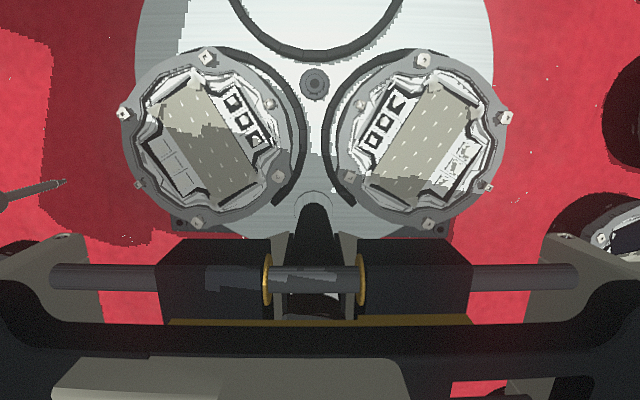

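The dial's two fixed studs, hub (314,84) and nest arc (315,40) are lined up. The driver bit is at the far left (60,182), clear of the gripper. I'll nudge the dial to confirm the end stop.

```bash
python3 -m inch '[[0,-0.003,0,0,0.1],[0,-0.006,0,0,0.1],[0,-0.006,0,0,0.1],[0,-0.006,0,0,0.1]]'
```

```text
time: 9.38
tool_pos: [608.7, -52.8, 274.8]
tcp_rot: [3.13, 0.006, 1.705]
contact_force: [20.6, -7.2, -14.8]
grip_width: 23.4
finger_force: 29.9
```

```bash
python3 -m inch '[[0,-0.004,0,0,0.7],[0,-0.004,0,0,0.7],[0,-0.004,0,0,0.7],[0,-0.004,0,0,0.7],[0,-0.004,0,0,0.7],[0,-0.004,0,0,0.7],[0,-0.004,0,0,0.7],[0,-0.004,0,0,0.7]]'
python3 -m inch '[[0,0,-0.03,0,0.7],[0,0,-0.06,0,0.7],[0,0,-0.09,0,0.7],[0,0,-0.12,0,0.7],[0,0,-0.15,0,0.7],[0,0,-0.15,0,0.45]]'
python3 - <<'E'
from h import *
c=tips("wrist",Z);print(ray(c,(0,0),22))
yaw=.115;u=np.array([-np.sin(yaw),np.cos(yaw)]);ax=np.array([603,43.5])
for d in (78,215,312): print(d,ax+d*u)
q=ax+200*u;to(q[0],q[1],400,1.686)
E
```

```text
time: 10.05
tool_pos: [601.2, -51.4, 274.7]
tcp_rot: [-3.141, -0.0, 1.705]
contact_force: [0.1, 0.4, 0.1]
grip_width: 64.0
finger_force: 0.0
time: 10.55
tool_pos: [601.6, -51.5, 431.7]
tcp_rot: [3.131, 0.004, 1.705]
contact_force: [1.7, 0.3, 1.1]
grip_width: 61.0
finger_force: 0.0
wrist nest 0.56 [323.  32.] [594.7 118.7  22. ]
wrist handle 0.87 [320. 198.] [612.1 -52.5 135. ]
wrist stud_screwed_shut 0.6 [312. 261.] [ 621.6 -177.9   23. ]
wrist loader 0.86 [320. 101.] [602.9  41.1   0. ]
[197.16208267 114.34299724  22.        ]
78 [594.04975831 120.98479318]
215 [578.329462   257.07987863]
312 [567.19903322 353.43917271]
to [0.2938 0.0184 0.023 ] spin 0.019 len 0.295 t 10.85
```

```bash
python3 -m inch '[[0.04,0,0,0.02,0.45],[0.08,0,0,0.02,0.45],[0.12,0,0,0.02,0.45],[0.16,0.005,0,0.02,0.45],[0.2,0.01,0,0.02,0.45],[0.24,0.015,0,0.02,0.45],[0.27,0.018,0,0.02,0.45],[0.27,0.018,0,0.02,0.45]]' >/dev/null
python3 - <<'E'
from h import *
c=tips("wrist",Z,"w.png");o=get_obs();print(o["tool_pos"],o["grip_width"])
to(566.5,354,425,1.683)
E
```

```text
wrist nest 0.83 [314. 248.] [594.8 123.5  22. ]
wrist stud_screws_up 0.79 [316. 148.] [580.  260.7  23. ]
wrist loader 0.58 [311. 294.] [601.   36.6   0. ]
[583.33094463 217.05138586 424.41077732] 41.218077330525205
to [ 0.138  -0.0014 -0.0006] spin -0.0 len 0.138 t 11.8167
```

```bash
python3 -m inch '[[0.04,0,0,0,0.45],[0.08,0,0,0,0.45],[0.12,0,0,0,0.45],[0.138,-0.001,0,0,0.45],[0.138,-0.001,0.04,0,0.45],[0.138,-0.001,0.08,0,0.45],[0.138,-0.001,0.12,0,0.45],[0.138,-0.001,0.12,0,0.45]]'
python3 -m inch '[[0,0,0.03,0,0.45],[0,0,0.06,0,0.45],[0,0,0.08,0,0.45],[0,0,0.09,0,0.45],[0,0,0.09,0,0.45]]'
python3 - <<'E'
from h import *
c=tips("scene",Z);s=tips("side",Z);w=capture("wrist")["color"]
v=np.zeros((600,800,3),np.uint8)
v[:300]=np.hstack([c["color"][60:360,150:550],s["color"][60:360,150:550]]);v[300:,:480]=cv2.resize(w,(480,300));save({"color":v},"m.png")
to(594,121,213,1.683)
E
```

```text
time: 12.48
tool_pos: [564.9, 353.3, 295.9]
tcp_rot: [-3.127, 0.005, 1.683]
contact_force: [-0.2, -0.1, -1.7]
grip_width: 41.4
finger_force: 0.0
time: 12.9
tool_pos: [566.8, 354.6, 214.0]
tcp_rot: [-3.139, 0.001, 1.683]
contact_force: [0.6, -0.2, -0.9]
grip_width: 41.4
finger_force: 0.0
scene nest 0.83 [289. 222.] [587.8 108.7  22. ]
scene handle 0.63 [337. 209.] [615.5 -53.4 135. ]
scene stud_screws_up 0.9 [264. 199.] [572.  236.7  23. ]
scene stud_screwed_shut 0.89 [373. 294.] [ 627.3 -176.7   23. ]
scene loader 0.61 [306. 243.] [602.8  48.3   0. ]
side nest 0.97 [295. 221.] [596.5 121.8  22. ]
side handle 0.92 [334. 212.] [601.2 -77.1 135. ]
side stud_screws_up 0.79 [269. 200.] [580. 265.  23.]
side loader 0.57 [308. 243.] [597.2  41.4   0. ]
to [-0.2361  0.0008  0.0019] spin 0.002 len 0.236 t 13.55
```

View pics/m.png

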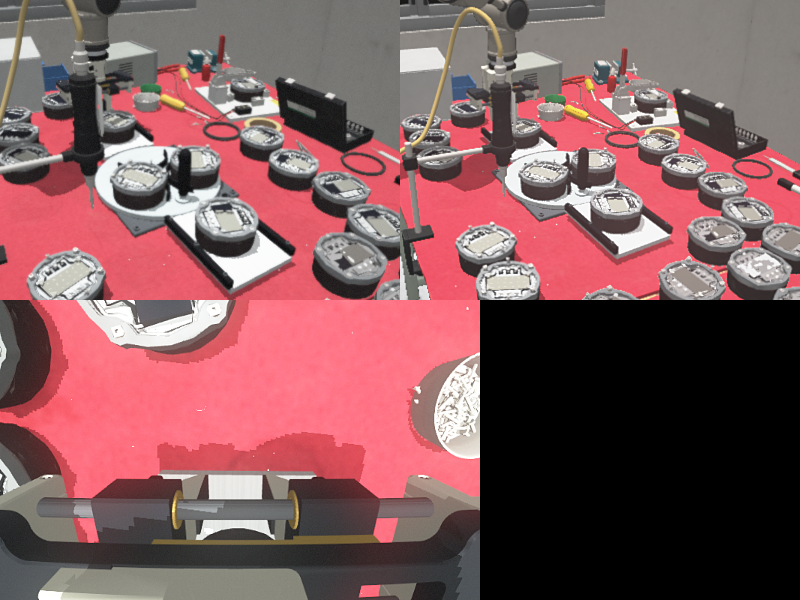

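The fingers stand on the guide axis behind the stud, with free deck visible between them at (235,500). Pushing gently now.

```bash
python3 -m inch '[[-0.015,0,0,0,0.45],[-0.03,0,0,0,0.45],[-0.042,0,0,0,0.45],[-0.054,0,0,0,0.45],[-0.066,0,0,0,0.45],[-0.078,0,0,0,0.45],[-0.09,0,0,0,0.45],[-0.1,0,0,0,0.45]]'
python3 -m inch '[[-0.01,0,0,0,0.45],[-0.02,0,0,0,0.45],[-0.03,0,0,0,0.45],[-0.04,0,0,0,0.45],[-0.05,0,0,0,0.45],[-0.058,0,0,0,0.45],[-0.064,0,0,0,0.45],[-0.066,0,0,0,0.45]]'
python3 - <<'E'
from h import *
c=tips("scene",Z);s=tips("side",Z)
p=get_obs()["tool_pos"];u=np.array([-np.sin(.112),np.cos(.112)]);print((p[:2]-[603,42])@u,(p[:2]-[603,42])@[u[1],-u[0]])
E
```

```text
time: 14.22
tool_pos: [577.9, 254.7, 214.9]
tcp_rot: [-3.142, -0.0, 1.684]
contact_force: [-0.4, 2.1, 0.2]
grip_width: 41.3
finger_force: 1.3
time: 14.88
tool_pos: [585.3, 189.4, 214.5]
tcp_rot: [-3.141, 0.0, 1.684]
contact_force: [0.0, 1.8, -1.6]
grip_width: 41.6
finger_force: 1.1
scene handle 0.87 [336. 210.] [611.8 -56.7 135. ]
scene stud_screws_up 0.68 [283. 218.] [582.2 129.7  23. ]
scene stud_screwed_shut 0.91 [373. 294.] [ 628.3 -175.2   23. ]
scene loader 0.65 [305. 241.] [602.8  55.7   0. ]
side handle 0.97 [336. 208.] [613.1 -60.8 135. ]
side stud_screws_up 0.95 [291. 218.] [592.3 137.8  23. ]
side stud_screwed_shut 0.61 [361. 281.] [ 614.6 -182.2   23. ]
side loader 0.79 [310. 242.] [602.8  43.8   0. ]
149.78248735863878 -1.074165359416039
```

Contact force is a steady ~2 N and about 10 mm remains. I'll creep until it seats.

```bash
python3 -m inch '[[-0.003,0,0,0,0.45],[-0.006,0,0,0,0.45],[-0.008,0,0,0,0.45],[-0.008,0,0,0,0.45]]'
python3 -m inch '[[-0.002,0,0,0,0.45],[-0.004,0,0,0,0.45],[-0.004,0,0,0,0.45]]'
```

```text
time: 15.82
tool_pos: [586.2, 182.2, 214.7]
tcp_rot: [3.142, -0.0, 1.684]
contact_force: [0.1, 1.2, -0.1]
grip_width: 41.5
finger_force: 0.7
time: 16.07
tool_pos: [586.6, 178.3, 214.8]
tcp_rot: [3.142, 0.0, 1.685]
contact_force: [-0.0, 1.1, 0.2]
grip_width: 41.1
finger_force: 0.8
```

```bash
python3 -m inch '[[-0.002,0,0,0,0.45],[-0.004,0,0,0,0.45],[-0.004,0,0,0,0.45]]'
python3 -m inch '[[-0.002,0,0,0,0.45],[-0.003,0,0,0,0.45],[-0.003,0,0,0,0.45]]'
```

```text
time: 16.32
tool_pos: [587.2, 175.3, 215.0]
tcp_rot: [3.14, -0.002, 1.684]
contact_force: [0.5, 6.5, -0.5]
grip_width: 41.5
finger_force: 3.2
time: 16.57
tool_pos: [587.2, 173.5, 215.2]
tcp_rot: [3.14, -0.004, 1.684]
contact_force: [-0.8, 13.0, 1.5]
grip_width: 41.0
finger_force: 6.1
```

Force rose to 13 N at about the expected finger distance of 135 mm, so the stud is seated. Backing off and checking.

```bash
python3 -m inch '[[0.01,0,0,0,0.45],[0.03,0,0,0,0.45],[0.05,0,0,0,0.45],[0.05,0,-0.04,0,0.45],[0.05,0,-0.08,0,0.45],[0.05,0,-0.12,0,0.45],[0.05,0,-0.16,0,0.45],[0.05,0,-0.2,0,0.45]]'
python3 -m inch '[[-0.04,0,-0.02,0,0.45],[-0.08,0,-0.02,0,0.45],[-0.12,0,-0.02,0,0.45],[-0.16,0,-0.02,0,0.45],[-0.2,0,-0.02,0,0.45],[-0.2,0,-0.02,0,0.45],[-0.2,0,-0.02,0,0.45]]'
python3 - <<'E'
from h import *
c=tips("wrist",Z,"n.png");tips("scene",Z)
for r in trace(c,"stud_screws_up")[:1]: print(r["rect"])
E
```

```text
time: 17.23
tool_pos: [581.3, 221.1, 416.7]
tcp_rot: [-3.141, 0.001, 1.685]
contact_force: [1.4, 0.2, 0.2]
grip_width: 41.5
finger_force: 0.0
time: 17.82
tool_pos: [604.5, 20.1, 434.5]
tcp_rot: [-3.141, 0.001, 1.68]
contact_force: [0.3, 0.4, -0.1]
grip_width: 41.8
finger_force: 0.0
wrist handle 0.77 [314. 260.] [613.5 -48.6 135. ]
wrist stud_screws_up 0.95 [309.  99.] [588.6 113.2  23. ]
wrist stud_screwed_shut 0.95 [311. 304.] [ 622.7 -179.5   23. ]
wrist loader 0.92 [312. 154.] [601.   43.3   0. ]
scene handle 0.7 [332. 208.] [609.  -45.6 135. ]
scene stud_screws_up 0.72 [288. 223.] [584.7 107.3  23. ]
scene stud_screws_up 0.42 [375. 294.] [ 631.9 -176.5   23. ]
scene loader 0.57 [306. 244.] [600.9  45.4  -0. ]
[308.2, 95.8, 96.5, 104.0]
```

View pics/n.png

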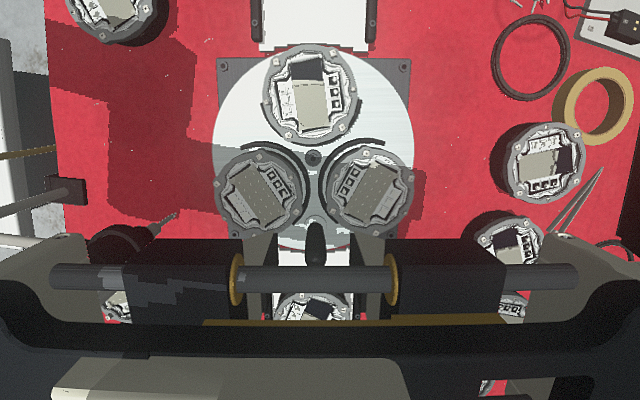

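The wrist view shows the stud in the nest at (309,96), evenly framed by the nest wall ends. The dial is aligned with the guide, the finished stud is unmoved, and the gripper is clear.

```bash
python3 -c "
from plant import *
print(close_job())"
```

```text
the job is handed in; nothing more can be done
None
```

I swung the dial to its end stop facing the +y guide, slid the stud with the standing screws home into the nest without lifting it, left the finished stud in its guide, and handed the job in at about 18 s; no verdict was returned.

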